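# Clip the sieve screen into its rack bay

### The arm

A 6-joint arm with a two-finger parallel gripper is mounted at the origin on the work surface. World frame = base frame: x ahead of the robot, y to its left, z up, the work surface at z = 0. Lengths are in mm, angles in rad, forces in N, time in s.
With the tool pointing down it reaches from about 350 to 775 mm from the base axis. Payload 7.3 kg.
Tool frame: the origin (TCP) lies on the centre line of the jaws, within the pads' length; the fingertips stand 17 mm ahead of it and the grasp point (between the pads) lies 2 mm behind it; z points along the fingers, y is the line along which they close (so a half turn about z gives the same grasp; the last joint's range is limited). The gripper opens to 92 mm and grips with 3 to 60 N. Pads are 19 mm wide; open, the fingers measure 130 mm over their backs; the gripper's body (75 mm by 190 mm) begins 47 mm behind the grasp point.
Start: joints at [1.088, 0.342, 1.524, -0, 1.275, -0.146], TCP at [173.482, 495.53, 218.541] pointing down, gripper open.
Joint ranges: [-2.53, 2.53], [-0.77, 2.02], [0.04, 2.7], [-1, 4.14], [0.28, 2.66], [-3.11, 3.11]. Speed limits (rad/s): [2.57, 2.57, 3.14, 3.14, 3.14, 3.14].

### API

Orientations are given as [roll, pitch, yaw] about the fixed x, y, z axes, in that order (R = Rz(yaw) Ry(pitch) Rx(roll)).
In Python, from plant import bot gives the robot as it stands. The module is installed in compiled form; this text tells all that it offers.
- The arm moves only by the shell command python3 -m pendant 'ROWS'. ROWS is JSON, a list of rows, each a list of 3 entries, a list of its own where there are three numbers: the shift along the world's x, y, z as a fraction of full scale, then the turn, a rotation vector about the world's x, y, z as a fraction of full scale, then the opening, from -1 (shut) to 1 (fully open), so that 0 is half open. In form: [[[tx, ty, tz], [rx, ry, rz], claw], ...]. A call has exactly 10 rows; each row shifts and turns the commanded pose from where the row before left it; what a row does not reach is not made up. Full scale, the value 1, is 30 mm for a shift and 0.12 rad for a turn. A row lasts 1/12 s, in which the tool goes at most 41.7 mm and 7.16 degrees, less where a joint would pass 70% of its speed; a pose out of reach is approached as far as the arm can. A call with a number of a shift or a turn outside -1 to 1 is refused whole. A call with a gripper value outside its range is refused whole. The fingers move at their own pace and stop on an object; the grip force is fixed at half the most. Time passes only in rows, so rows that do not move let the fingers close, or fill a call up. It gives the time, the measured TCP pose, the force, the opening and the grip force at its end, in the units of the state.
- bot.get_obs(): the state, without advancing time (a new reading comes with each control period).
- bot.capture(name): name is "scene" or "top"; returns the picture (400x640x3 uint8, blue, green, red); there is no depth.
- bot.camera_params(name): a dict with "fovy" (degrees; the focal length in pixels is half the picture's height over the tangent of half this angle, whatever the lens; pixels are square), "cx", "cy" (the principal point, pixels), "distortion" ([k1, k2, p1, p2, k3] as OpenCV has them; the pictures are not rectified), "camera_from_world" (4x4, takes a point from world to camera coordinates). Camera axes: x right, y down, z forward; pixel columns grow to the right and rows downward; lengths in mm; the calibration is good to about 2 mm. A picture is of the moment at which its call begins. camera_params takes no time and is no camera call.
- bot.close_job(): hands the job in; it is judged then, once.
The state is a dict: "time": time; "joint_positions": joint angles; "dq": joint speeds; "tau": joint torques, N m; "tool_pos": TCP position; "tcp_rot": TCP orientation; "contact_force": force on the tool from outside, world axes, zero at the start; "moment": the same for the moment, N m; "grip_width": finger opening in mm; "finger_force": force on a finger pad.
Only numpy, scipy, OpenCV 4.12 (cv2) and the standard library are available. Lean on these libraries where they do the work, as an engineer would, in place of code of your own. Each camera call takes 0.05 s, during which the arm holds its last target. There are 200 camera calls.

### The job

Put the clean sieve screen from the drying stand away in the empty bay of the screen rack: stand its lower edge in the channel so that it leans on the two spring clips and let go of it, then push its top back until both clips have snapped over its sides and it sits fully home against the uprights. Push by feel and do not ram it against the rack, and leave the other screen, the jar, the tin and the brush as they are.

Things in the scene. Friction and masses are not known exactly. Their poses are not given: they have to be found in the camera images.
- screen_mid (a point): Centre of the loose sieve screen to put away: a flat upright panel 150 mm wide (y), 130 mm tall (z), 8 mm thick (x), both faces alike; aluminium frame of 16 mm bars round a steel sheet with round holes, about 0.23 kg. It starts upright in the wire drying stand, top edge 148 mm above the bench, and can be taken from above by its top bar.
- stand: Wire drying stand, fixed, 130 x 140 mm (x, y); origin under its centre on the bench. Two rows of upright wires at y = -48 and +48 mm, 82 mm high, make slots; the loose screen stands in the middle slot, across x = 0 in the stand's y-z plane, lower edge 18 mm above the bench, with 1.5 mm play on each side.
- bay: Base plate of the empty rack bay, fixed, 130 x 190 mm (x, y), origin at the centre of its underside; open to the robot (-x). A steel frame on it, leaning back 20 degrees (top to +x), holds the screen. It is clamped through slots and may be set up to 10 mm forward or back (along this x) of the middle; this setting is not measured and has to be felt or seen.
- bay_home (a point): Where screen_mid ends when home, if the frame is set in the middle of its slots (else shifted along the base plate's x). Axes: z up along the leaning screen, y across it, x into the rack. Home: axes agree (either face forward), back face hard against two 18 mm wide uprights 62 mm left and right of the middle, which rise 137 mm above the bench; between them only a cross tie, 37 to 53 mm above the channel floor.
- bay_channel (a point): Middle of the floor of the channel for the screen's lower edge, if the frame is set in the middle. Axes: z up along the leaning screen, y across it, x into the rack. From the front lip (3 mm thick, 10 mm high) to the uprights, which go on up from it, the channel is 12 mm wide (x = -6 to +6 mm). Plastic end guides at y = -78 and +78 mm, flared at the top, leave about 3 mm of play on each side.
- bay_clip_l (a joint): Left (+y) spring clip of the empty bay's frame: a bent steel leaf, 24 mm high, 100 mm above the channel floor, its nose 4 mm in over the screen's side edge. 0 shut, about 0.12 or more (rad) pushed aside. A screen let go in the channel leans on the front of both noses, top 8 to 9 degrees forward of home, and stays there as it still leans back about 11 degrees.
- bay_clip_r (a joint): Right (-y) spring clip, the mirror image. From leaning on the clips to home the screen goes back about 15 mm at the clips' height: about 12 to 22 N on its top bar forces both clips aside, then they snap shut in front of its side edges (joints back below 0.1) and it stops hard against the uprights. Half-way it is not held.
- other_screen_mid (a point): Centre of another screen of the same size, with slotted holes, already clipped home in the full bay: to be left as it is.
- full_bay: The other rack bay, like the empty one, holding the other screen; origin at the centre of its base plate's underside.
- jar_mid (a point): Centre of a closed glass jar, 72 mm across, 130 mm tall, standing on the bench beyond the rack: bystander.
- tin_mid (a point): Centre of a closed aluminium tin, 68 mm across, 100 mm tall, standing on the bench beyond the rack: bystander.
- brush_grip (a point): Handle of a wooden cleaning brush, 190 mm long, lying on the bench beyond the rack: bystander.
Mind the look-alikes: they are no part of the job. What is shaped like the part that bears screen_mid but blue or yellow is not meant.

How it is judged (in metres and radians):
On the way:
1. the screen stands in the channel of the empty bay, let go, leaning forward of its home place on the clips (y of screen_mid in the frame of bay between -0.007 and 0.007 m and x of screen_mid in the frame of bay between -0.036 and 0.036 m and z of screen_mid in the frame of bay between 0.0782 and 0.0895 m and angle between the z axis of screen_mid and the z axis of bay_home, either way round between 0.07 and 0.25 rad and contact force between the fingers and screen below 0.1 N and linear speed of screen below 0.02 m/s), for 0.2 s.
At the end, for the whole second after the job is handed in: The screen is home in the empty bay: both clips shut (below 0.1 rad), its upright axis and face within 2 degrees of the bay's, its centre 78 to 86 mm above the plate's underside, within 6 mm of the middle sideways, 17 mm in front of to 13 mm behind the plate's centre, released and at rest (y of screen_mid in the frame of bay between -0.006 and 0.006 m and x of screen_mid in the frame of bay between -0.017 and 0.013 m and z of screen_mid in the frame of bay between 0.0782 and 0.0862 m and angle between the z axis of screen_mid and the z axis of bay_home, either way round below 0.035 rad and angle between the x axis of screen_mid and the x axis of bay_home, either way round below 0.035 rad and value of joint each of bay_clip_l, bay_clip_r below 0.1 rad and linear speed of screen below 0.01 m/s and contact force between the fingers and screen below 0.1 N); the robot touches nothing.
It fails at once if the screen is rammed home (pressed with more than 50 N) (contact force between the fingers and screen above 50 N and x of screen_mid in the frame of bay between -0.03 and 0.03 m and z of screen_mid in the frame of bay below 0.0895 m and angle between the z axis of screen_mid and the z axis of bay_home, either way round below 0.12 rad).
It fails at once if the other screen is moved more than 6 mm (distance of other_screen_mid from where it was at the start of the episode above 0.006 m).
It fails at once if the jar is moved more than 20 mm (distance of jar_mid from where it was at the start of the episode above 0.02 m).
It fails at once if the tin is moved more than 20 mm (distance of tin_mid from where it was at the start of the episode above 0.02 m).
It fails at once if the brush is moved more than 20 mm (distance of brush_grip from where it was at the start of the episode above 0.02 m).
It also fails if it takes over 58 s, if anything falls off the work surface, if the arm or the gripper's body presses on something with over 40 N, if the wrist force passes 120 N, or if a joint passes its speed limit or range.

## Working session

There is one attempt and no reset: what is moved stays moved. The work goes in short steps, Python scripts to look and compute and a shell command to move; the robot and the scene stay as the last step left them, time stands still between calls to the robot, and variables do not carry over. Pictures are saved under pics/ and viewed, at most 12 in all, crops included, and the job is handed in when it is done.

```bash
mkdir -p pics; python3 - <<'E'
from plant import bot
import cv2
for n in("scene","top"):
    cv2.imwrite(f"pics/{n}0.png",bot.capture(n)); p=bot.camera_params(n); print(n,p)
print(bot.get_obs())
E
```

```text
scene {'fovy': 45.56848917604573, 'cx': 312.51947944736366, 'cy': 199.28153578671177, 'distortion': array([-0.09083051,  0.        ,  0.        ,  0.        ,  0.        ]), 'camera_from_world': array([[-3.52929621e-01,  9.35549697e-01, -1.36911369e-02,
         2.25131229e+02],
       [ 5.06047404e-01,  1.78554112e-01, -8.43821340e-01,
        -1.69565424e+02],
       [-7.86992190e-01, -3.04737910e-01, -5.36449530e-01,
         1.65279411e+03],
       [ 0.00000000e+00,  0.00000000e+00,  0.00000000e+00,
         1.00000000e+00]])}
top {'fovy': 44.47362396006184, 'cx': 324.54177503756415, 'cy': 192.6872611416826, 'distortion': array([-0.04965241,  0.        ,  0.        ,  0.        ,  0.        ]), 'camera_from_world': array([[ 4.84886370e-03, -9.99984069e-01,  2.88956705e-03,
        -3.91126429e+01],
       [-9.82100140e-01, -5.30621575e-03, -1.88284782e-01,
         5.24355398e+02],
       [ 1.88297115e-01, -1.92487696e-03, -9.82110224e-01,
         1.22617185e+03],
       [ 0.00000000e+00,  0.00000000e+00,  0.00000000e+00,
         1.00000000e+00]])}
{'time': 0.1, 'joint_positions': array([ 1.08801076e+00,  3.42684247e-01,  1.52490734e+00,  1.33189353e-05,
        1.27537454e+00, -1.46016205e-01]), 'dq': array([ 0.00111299,  0.0003015 , -0.00234884,  0.00078183,  0.00146712,
        0.00055998]), 'tau': array([ 2.02216492e-03, -4.32002699e+01, -2.44697696e+01,  7.19836378e-02,
        5.25152113e-02, -2.86623538e-05]), 'tool_pos': array([173.29530386, 495.19356133, 217.90320279]), 'tcp_rot': array([-3.14023565e+00, -2.12438041e-04,  2.80481926e+00]), 'contact_force': array([-0.21114504,  0.14835272, -0.02585622]), 'moment': array([-0.01429872,  0.02054124,  0.05828228]), 'finger_force': 0.0, 'grip_width': 91.53547921929255}
```

View pics/scene0.png

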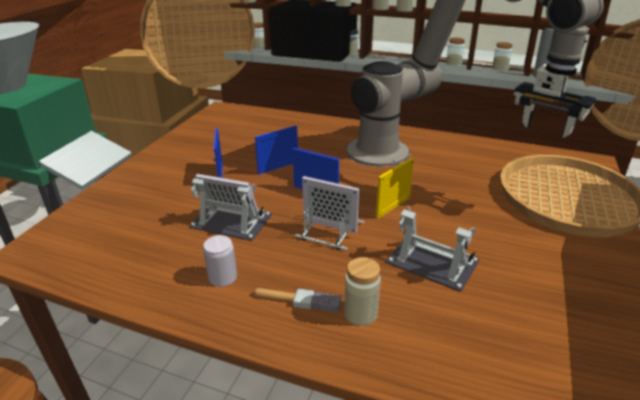

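View pics/top0.png

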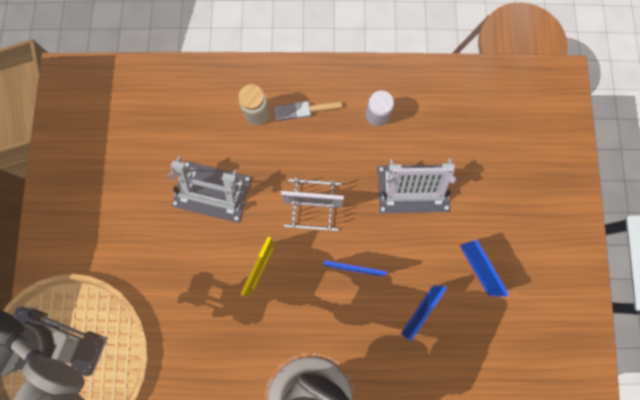

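Scene overview: the loose screen is in the stand (top image about (313,199)). The empty bay is at about (211,190) and the full bay at about (415,190). Blue and yellow panels are decoys. I'll zoom in next.

```bash
python3 - <<'E'
import cv2
a=cv2.imread("pics/top0.png")[145:245,160:360]; b=cv2.imread("pics/scene0.png")[170:300,290:490]
cv2.imwrite("pics/topc.png",cv2.resize(a,None,fx=4,fy=4,interpolation=cv2.INTER_CUBIC))
cv2.imwrite("pics/scenec.png",cv2.resize(b,None,fx=4,fy=4,interpolation=cv2.INTER_CUBIC))
E
```

```text
(no output)
```

View pics/topc.png

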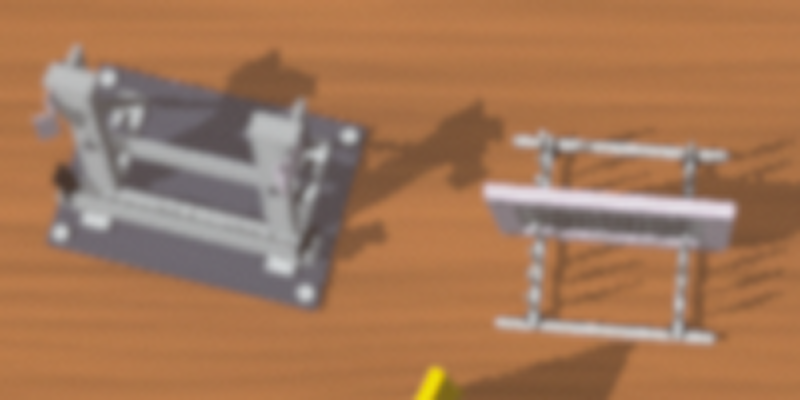

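View pics/scenec.png

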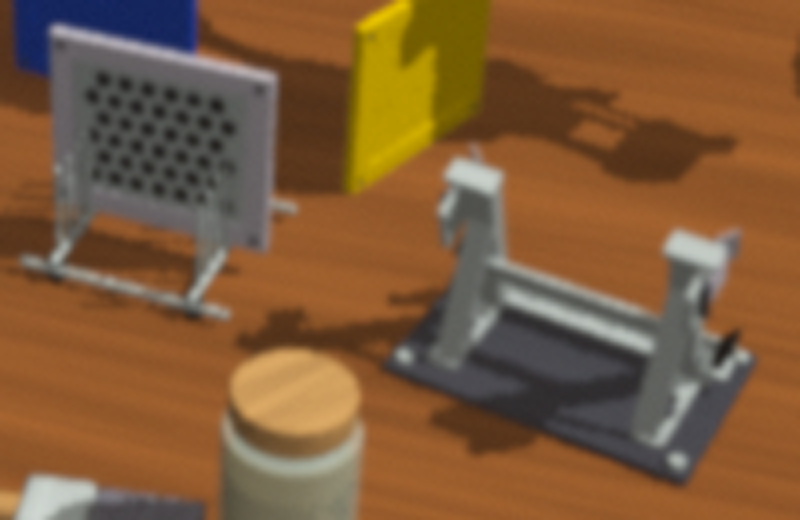

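```bash
cat > h.py <<'E'
from plant import bot
import cv2,numpy as np
def ray(n,uv):
    p=bot.camera_params(n); f=200/np.tan(np.radians(p["fovy"]/2)); K=np.array([[f,0,p["cx"]],[0,f,p["cy"]],[0,0,1.]])
    return p,K
def back(n,uv,z):
    p,K=ray(n,uv); T=p["camera_from_world"]; R=T[:3,:3]; C=-R.T@T[:3,3]
    u=cv2.undistortPoints(np.array(uv,float).reshape(-1,1,2),K,p["distortion"]).reshape(-1,2)
    d=np.c_[u,np.ones(len(u))]@R
    return C+d*((z-C[2])/d[:,2])[:,None]
def proj(n,P):
    p,K=ray(n,0); T=p["camera_from_world"]
    return cv2.projectPoints(np.array(P,float).reshape(-1,3),cv2.Rodrigues(T[:3,:3])[0],T[:3,3],K,p["distortion"])[0].reshape(-1,2)
top=lambda c:np.array(c)/4+[160-.375,145-.375]
sce=lambda c:np.array(c)/4+[290-.375,170-.375]
E
python3 - <<'E'
from h import *
np.set_printoptions(precision=1,suppress=True)
print("plate top z5",back("top",top([(105,63),(370,127),(318,308),(48,243)]),5))
print("screws top",back("top",top([(107,77),(349,135),(306,293),(60,232)]),7))
print("plate scene: R-far(near cam),L-far,L-near",back("scene",sce([(387,365),(686,485),(757,357)]),5))
print("screws scene",back("scene",sce([(404,354),(678,460),(742,356)]),7))
print("caps top (left: fl fr nr nl; right..)",back("top",top([(50,65),(97,70),(88,103),(55,97),(250,113),(300,120),(292,148),(250,140)]),137))
print("caps scene R",back("scene",sce([(448,165),(476,158),(503,172),(500,193),(443,180)]),137))
print("caps scene L",back("scene",sce([(667,240),(685,232),(727,243),(720,266),(665,258)]),137))
print("screen top",back("top",top([(485,192),(737,210)]),148))
print("screen scene back/top edge",back("scene",sce([(52,28),(278,75)]),148))
print("stand feet bars far L,R near L,R",back("top",top([(515,141),(727,156),(497,322),(714,339)]),4))
print("decoys yellow/blue", back("top",[(271,238),(243,294),(325,263),(386,272)],130))
E
```

```text
plate top z5 [[621.4 344.7   5. ]
 [577.3 160.8   5. ]
 [453.1 191.6   5. ]
 [496.  376.1   5. ]]
screws top [[611.  342.1   7. ]
 [571.2 174.6   7. ]
 [462.9 199.6   7. ]
 [503.3 367.8   7. ]]
plate scene: R-far(near cam),L-far,L-near [[577.8 167.8   5. ]
 [624.7 350.4   5. ]
 [496.2 379.4   5. ]]
screws scene [[566.6 175.6   7. ]
 [607.6 343.7   7. ]
 [500.8 370.5   7. ]]
caps top (left: fl fr nr nl; right..) [[585.8 340.3 137. ]
 [582.7 310.9 137. ]
 [561.8 315.2 137. ]
 [565.5 335.9 137. ]
 [555.9 214.9 137. ]
 [551.7 184.  137. ]
 [534.1 188.2 137. ]
 [539.  214.2 137. ]]
caps scene R [[550.  187.5 137. ]
 [537.4 201.2 137. ]
 [546.6 218.6 137. ]
 [568.1 220.8 137. ]
 [566.  187.9 137. ]]
caps scene L [[582.6 315.  137. ]
 [571.7 323.6 137. ]
 [574.6 346.4 137. ]
 [597.1 344.7 137. ]
 [599.6 315.9 137. ]]
screen top [[505.3  68.8 148. ]
 [495.1 -82.7 148. ]]
screen scene back/top edge [[495.9 -78.2 148. ]
 [504.   72.6 148. ]]
stand feet bars far L,R near L,R [[568.3  62.    4. ]
 [558.6 -82.1   4. ]
 [444.5  71.7   4. ]
 [433.9 -73.2   4. ]]
decoys yellow/blue [[ 397.7   91.7  130. ]
 [ 265.2  154.6  130. ]
 [ 338.9  -38.2  130. ]
 [ 318.3 -183.1  130. ]]
```

Screen centre is about (500.5, -5), yaw -0.066, top width 152 mm (should be 150). Bay plate centre is about (536, 271), yaw -0.237, sides about 190 x 128 (should be 190 x 130). Next I'll overlay the model to find the frame's slot setting.

```bash
cat >> h.py <<'E'
BC=np.array([536,271.]);BY=-0.237
c20,s20=np.cos(np.radians(20)),np.sin(np.radians(20))
def bay(P):
    P=np.array(P,float).reshape(-1,3);c,s=np.cos(BY),np.sin(BY)
    return np.c_[BC[0]+c*P[:,0]-s*P[:,1],BC[1]+s*P[:,0]+c*P[:,1],P[:,2]]
def chan(P,sh):  # channel frame -> bay frame
    P=np.array(P,float).reshape(-1,3)
    return np.c_[-26.1+sh+c20*P[:,0]+s20*P[:,2],P[:,1],21.6-s20*P[:,0]+c20*P[:,2]]
E
python3 - <<'E'
from h import *
for n,(x0,y0,x1,y1) in {"top":(165,150,260,230),"scene":(380,195,490,300)}.items():
    k=6 if n=="top" else 5
    im=cv2.imread(f"pics/{n}0.png")[y0:y1,x0:x1]; im=cv2.resize(im,None,fx=k,fy=k,interpolation=cv2.INTER_CUBIC)
    def L(P,col,cl=False):
        q=(proj(n,bay(P))-[x0,y0]+.5)*k-.5
        cv2.polylines(im,[np.int32(q.round())],cl,col,1,cv2.LINE_AA)
    L([(-65,-95,5),(65,-95,5),(65,95,5),(-65,95,5)],(0,255,255),True)
    for sh,col in((-8,(0,0,255)),(0,(0,255,0)),(8,(255,0,0))):
        L(chan([(-9,-75,10),(-9,75,10)],sh),col)
        L(chan([(6,-53,53),(6,53,53)],sh),col)
        for y in(-62,62):
            zt=(137-21.6+s20*6)/c20
            L(chan([(6,y-9,11),(6,y-9,zt),(6,y+9,zt),(6,y+9,11)],sh),col)
    cv2.imwrite(f"pics/ov_{n}.png",im); print(im.shape)
E
```

```text
(480, 570, 3)
(525, 550, 3)
```

View pics/ov_top.png

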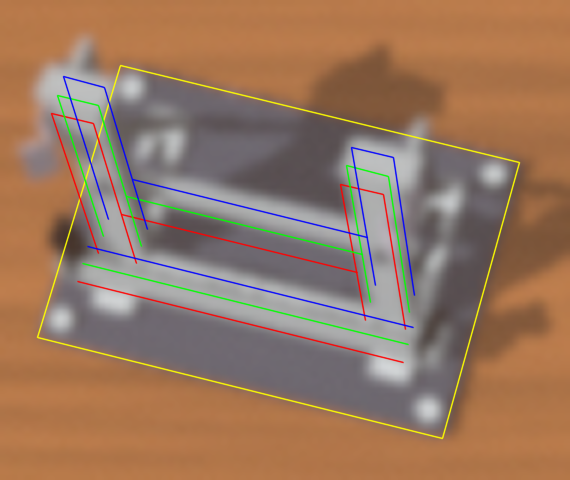

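View pics/ov_scene.png

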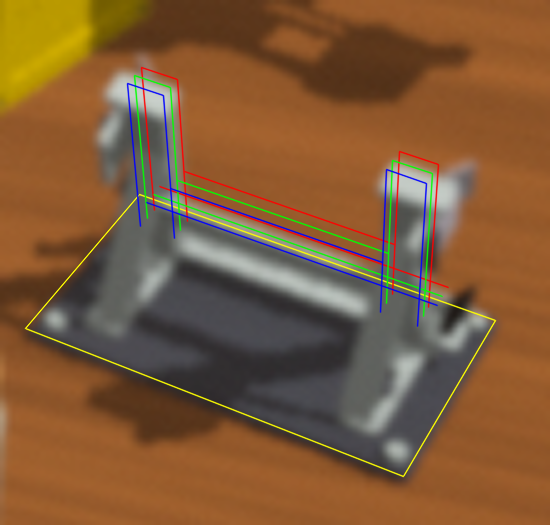

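```bash
python3 - <<'E'
from h import *
g=cv2.imread("pics/top0.png").astype(np.float32)
def prof(n,ys,z,xs):
    g=cv2.imread(f"pics/{n}0.png").astype(np.float32)
    out=[]
    for x in xs:
        q=proj(n,bay([(x,y,z) for y in ys])).astype(np.float32)
        out.append(cv2.remap(g,q[:,0][None],q[:,1][None],cv2.INTER_CUBIC)[0].mean(0))
    return np.array(out)
xs=np.arange(-50,60,2)
a=prof("top",np.arange(-40,41,4),34,xs);b=prof("scene",np.arange(-35,36,4),34,xs)
c=prof("top",np.arange(-66,-57,2),137,xs);d=prof("top",np.arange(58,67,2),137,xs)
e=prof("scene",np.arange(-66,-57,2),137,xs);f=prof("scene",np.arange(58,67,2),137,xs)
print("x  top34 B,R | scene34 B,R | top137 R,L | scene137 R,L")
for i,x in enumerate(xs): print(x,*(int(v) for v in(a[i][0],a[i][2],b[i][0],b[i][2],c[i][0],d[i][0],e[i][0],f[i][0])))
E
```

```text
x  top34 B,R | scene34 B,R | top137 R,L | scene137 R,L
-50 112 111 43 149 139 74 26 40
-48 112 110 42 149 156 73 25 40
-46 112 110 42 148 169 73 26 40
-44 112 111 43 148 172 74 26 40
-42 118 117 45 148 167 74 26 40
-40 132 130 52 149 160 74 27 40
-38 149 148 66 152 163 73 27 40
-36 164 163 87 157 172 72 26 40
-34 172 171 110 161 174 71 26 39
-32 172 171 129 163 156 72 25 39
-30 167 166 139 160 128 72 25 39
-28 163 163 138 149 110 71 25 40
-26 168 167 127 133 108 71 25 40
-24 176 175 112 115 110 71 26 40
-22 176 175 96 99 111 71 27 39
-20 161 160 87 89 111 72 28 40
-18 135 135 85 87 111 73 29 40
-16 112 113 91 93 112 75 32 41
-14 104 104 104 105 116 80 34 40
-12 104 104 120 121 127 87 36 40
-10 105 105 138 138 144 95 37 40
-8 105 104 156 155 161 101 38 40
-6 104 104 171 169 171 103 39 40
-4 103 103 180 178 174 101 39 41
-2 103 103 182 180 173 100 40 41
0 106 107 175 173 164 102 41 42
2 118 118 159 158 151 105 42 42
4 136 136 135 134 143 110 42 42
6 155 154 108 108 144 117 42 43
8 168 167 82 83 150 126 43 44
10 174 173 63 64 156 141 45 45
12 175 173 52 53 162 156 51 45
14 168 166 48 49 167 166 59 48
16 150 148 47 48 171 172 71 56
18 126 126 50 50 175 176 89 71
20 106 109 55 54 179 180 109 93
22 99 102 62 59 185 185 134 121
24 99 102 68 65 188 189 157 147
26 100 103 74 69 190 190 176 169
28 102 105 76 72 191 190 189 182
30 105 107 78 73 187 187 196 190
32 108 110 79 73 177 174 200 194
34 111 113 79 73 154 154 201 196
36 114 115 78 73 122 130 201 196
38 116 117 78 73 96 115 200 194
40 115 117 78 73 80 109 195 190
42 113 116 78 73 69 108 186 181
44 111 114 78 72 60 107 171 166
46 110 113 77 72 58 103 150 145
48 109 113 76 71 59 95 130 119
50 109 112 74 70 59 85 113 96
52 107 110 71 67 58 77 105 78
54 103 106 66 63 58 74 105 67
56 97 105 60 59 57 73 109 61
58 90 111 55 54 57 74 115 58
```

The upright tops and the lip both put the frame setting at about 0 ± 2 mm. Now moving over the screen.

```bash
R='[[0.641,-0.981,0],[0,0,-0.637],1]'; python3 -m pendant '[[[0.641,-0.981,0],[0,0,-0.637],1],[[0.641,-0.981,0],[0,0,-0.637],1],[[0.641,-0.981,0],[0,0,-0.637],1],[[0.641,-0.981,0],[0,0,-0.637],1],[[0.641,-0.981,0],[0,0,-0.637],1],[[0.641,-0.981,0],[0,0,-0.637],1],[[0.641,-0.981,0],[0,0,-0.637],1],[[0.641,-0.981,0],[0,0,-0.637],1],[[0.641,-0.981,0],[0,0,-0.637],1],[[0.641,-0.981,0],[0,0,-0.637],1]]'
python3 -m pendant '[[[0.641,-0.981,0],[0,0,-0.637],1],[[0.641,-0.981,0],[0,0,-0.637],1],[[0.641,-0.981,0],[0,0,-0.637],1],[[0.641,-0.981,0],[0,0,-0.637],1],[[0.641,-0.981,0],[0,0,-0.637],1],[[0.641,-0.981,0],[0,0,-0.637],1],[[0.641,-0.981,0],[0,0,-0.637],1],[[0,0,0],[0,0,0],1],[[0,0,0],[0,0,0],1],[[0,0,0],[0,0,0],1]]'
```

```text
time: 0.93
tool_pos: [366.2, 199.6, 218.4]
tcp_rot: [-3.141, -0.0, 2.037]
contact_force: [1.2, 0.8, -0.3]
grip_width: 92.2
finger_force: 0.0
time: 1.77
tool_pos: [499.7, -4.5, 218.0]
tcp_rot: [-3.14, -0.0, 1.506]
contact_force: [-0.4, 0.1, 1.2]
grip_width: 91.6
finger_force: 0.0
```

```bash
python3 -m pendant '[[[0,0,-0.65],[0,0,0],1],[[0,0,-0.65],[0,0,0],1],[[0,0,-0.65],[0,0,0],1],[[0,0,-0.65],[0,0,0],1],[[0,0,0],[0,0,0],0],[[0,0,0],[0,0,0],-0.6],[[0,0,0],[0,0,0],-1],[[0,0,0],[0,0,0],-1],[[0,0,0],[0,0,0],-1],[[0,0,0],[0,0,0],-1]]'
```

```text
time: 2.6
tool_pos: [500.8, -4.8, 141.5]
tcp_rot: [3.14, 0.0, 1.505]
contact_force: [0.4, 0.9, -0.7]
grip_width: 56.3
finger_force: 0.0
```

```bash
python3 -m pendant '[[[0,0,0],[0,0,0],-1],[[0,0,0],[0,0,0],-1],[[0,0,0],[0,0,0],-1],[[0,0,0],[0,0,0],-1],[[0,0,0],[0,0,0],-1],[[0,0,0],[0,0,0],-1],[[0,0,0],[0,0,0],-1],[[0,0,0],[0,0,0],-1],[[0,0,0],[0,0,0],-1],[[0,0,0],[0,0,0],-1]]'
```

```text
time: 3.43
tool_pos: [500.4, -4.8, 140.6]
tcp_rot: [3.141, 0.0, 1.505]
contact_force: [-0.1, -0.3, -0.1]
grip_width: 0.8
finger_force: 0.0
```

```bash
python3 - <<'E'
from h import *
a=bot.capture("scene");b=bot.capture("top")
cv2.imwrite("pics/s1.png",np.hstack([cv2.resize(a[120:300,260:420],None,fx=2.5,fy=2.5),cv2.resize(b[120:300,240:400],None,fx=2.5,fy=2.5)]))
print(bot.get_obs())
E
```

```text
{'time': 3.5333, 'joint_positions': array([-1.62801846e-01,  3.77323415e-01,  1.70601895e+00, -2.38289620e-06,
        1.05818383e+00, -9.73137137e-02]), 'dq': array([ 5.48562543e-05,  7.34747151e-04,  1.34312847e-04,  9.03609690e-04,
        1.05825770e-03, -4.74860384e-04]), 'tau': array([-1.95146858e-03, -4.20360947e+01, -2.15347677e+01,  6.73501147e-02,
        4.46207891e-02, -4.55817272e-06]), 'tool_pos': array([500.38394214,  -4.76777041, 140.53024823]), 'tcp_rot': array([3.14152671e+00, 8.52397204e-06, 1.50530936e+00]), 'contact_force': array([-0.62179528,  1.00962675, -0.25066726]), 'moment': array([-0.10151062,  0.09821764, -0.00550183]), 'finger_force': 0.0, 'grip_width': 0.37340681377336327}
```

View pics/s1.png

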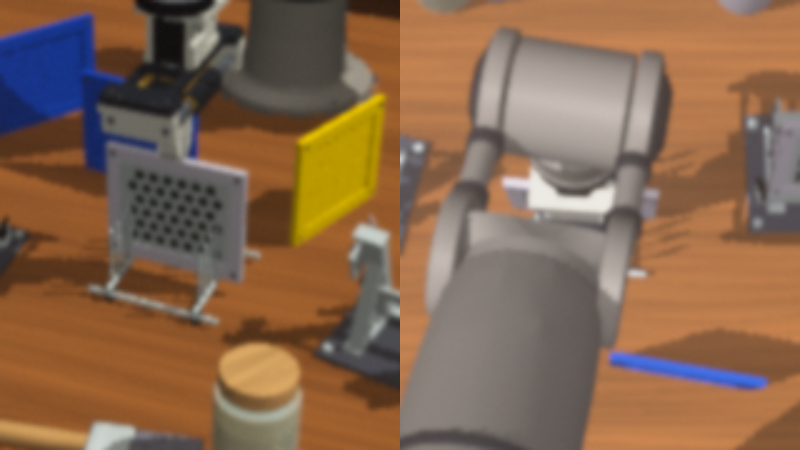

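```bash
python3 - <<'E'
from h import *
np.set_printoptions(precision=1,suppress=True)
for z in(123,140,148,160,175,190): 
    q=proj("scene",[500.4,-4.8,z])[0]; print(z,q,"crop",(q-[260,120])*2.5, "top",proj("top",[500.4,-4.8,z])[0])
print(back("scene",[(328.8,182.8)],148))
E
```

```text
123 [329.4 190.9] crop [173.5 177.3] top [311.7 196.7]
140 [329.4 185.1] crop [173.6 162.7] top [311.5 195.4]
148 [329.5 182.3] crop [173.6 155.8] top [311.4 194.8]
160 [329.5 178.1] crop [173.7 145.3] top [311.3 193.9]
175 [329.5 172.8] crop [173.8 132. ] top [311.2 192.7]
190 [329.5 167.4] crop [173.8 118.6] top [311.  191.5]
[[503.2  -5.6 148. ]]
```

```bash
python3 - <<'E'
from h import *
a=bot.capture("scene")
cv2.imwrite("pics/s2.png",cv2.resize(a[135:215,290:370],None,fx=7,fy=7,interpolation=cv2.INTER_CUBIC))
E
```

```text
(no output)
```

View pics/s2.png

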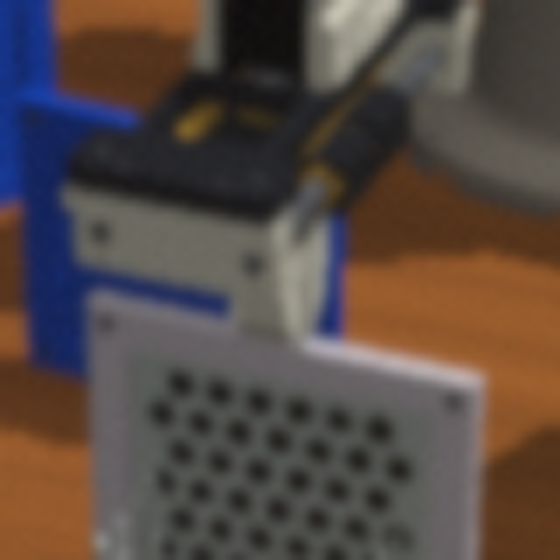

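The fingertips end at the screen's top edge (crop about (280,337), z about 148), and the gripper body also looks 25–30 mm higher than the reported TCP implies. So the fingers closed above the screen, and nothing was touched. I'll open and go lower; the body stays clear on either reading.

```bash
python3 -m pendant '[[[0,0,0],[0,0,0],1],[[0,0,0],[0,0,0],1],[[0,0,0],[0,0,0],1],[[0,0,0],[0,0,0],1],[[0,0,0],[0,0,0],1],[[0,0,-0.2],[0,0,0],1],[[0,0,-0.2],[0,0,0],1],[[0,0,-0.2],[0,0,0],1],[[0,0,-0.2],[0,0,0],1],[[0,0,0],[0,0,0],0]]'; python3 -m pendant '[[[0,0,0],[0,0,0],-1],[[0,0,0],[0,0,0],-1],[[0,0,0],[0,0,0],-1],[[0,0,0],[0,0,0],-1],[[0,0,0],[0,0,0],-1],[[0,0,0],[0,0,0],-1],[[0,0,0],[0,0,0],-1],[[0,0,0],[0,0,0],-1],[[0,0,0],[0,0,0],-1],[[0,0,0],[0,0,0],-1]]'
```

```text
time: 4.42
tool_pos: [499.4, -4.7, 114.9]
tcp_rot: [-3.139, -0.0, 1.505]
contact_force: [-0.9, 1.1, -0.1]
grip_width: 56.3
finger_force: 0.0
time: 5.25
tool_pos: [500.5, -4.8, 116.6]
tcp_rot: [3.141, 0.0, 1.505]
contact_force: [-0.5, -0.4, 1.2]
grip_width: 7.6
finger_force: 30.0
```

Gripped (7.6 mm opening, 30 N); the reported z reads about 25 mm low of the real tool. I'll lift clear of the wires, carry it in front of the bay, then turn and tilt.

```bash
python3 -m pendant '[[[0,0,0.667],[0,0,0],-1],[[0,0,0.667],[0,0,0],-1],[[0,0,0.667],[0,0,0],-1],[[0,0,0.667],[0,0,0],-1],[[0,0.954,0],[0,0,-0.1425],-1],[[0,0.954,0],[0,0,-0.1425],-1],[[0,0.954,0],[0,0,-0.1425],-1],[[0,0.954,0],[0,0,-0.1425],-1],[[0,0.954,0],[0,0,-0.1425],-1],[[0,0.954,0],[0,0,-0.1425],-1]]'; python3 -m pendant '[[[-0.05,0.954,0],[0,0,-0.1425],-1],[[-0.05,0.954,0],[0,0,-0.1425],-1],[[-0.05,0.954,0],[0,0,-0.1425],-1],[[-0.05,0.954,0],[0,0,-0.1425],-1],[[0,0,0],[0.0857,0.354,0],-1],[[0,0,0],[0.0857,0.354,0],-1],[[0,0,0],[0.0857,0.354,0],-1],[[0,0,0],[0.0857,0.354,0],-1],[[0,0,0],[0,0,0],-1],[[0,0,0],[0,0,0],-1]]'
python3 - <<'E'
from h import *
a=bot.capture("scene");b=bot.capture("top");np.save("s3.npy",a);np.save("t3.npy",b)
cv2.imwrite("pics/s3.png",np.hstack([cv2.resize(a[140:300,370:500],None,fx=3,fy=3,interpolation=cv2.INTER_CUBIC),cv2.resize(b[130:290,150:280],None,fx=3,fy=3,interpolation=cv2.INTER_CUBIC)]))
print(bot.get_obs()["tool_pos"])
E
```

```text
time: 6.08
tool_pos: [499.5, 168.1, 195.9]
tcp_rot: [-3.14, 0.001, 1.402]
contact_force: [1.6, 0.5, -2.5]
grip_width: 7.7
finger_force: 30.0
time: 6.92
tool_pos: [494.5, 281.0, 195.6]
tcp_rot: [-2.967, 0.001, 1.334]
contact_force: [0.4, -0.0, -3.0]
grip_width: 7.7
finger_force: 30.0
[494.06343608 281.36125551 196.26937118]
```

View pics/s3.png

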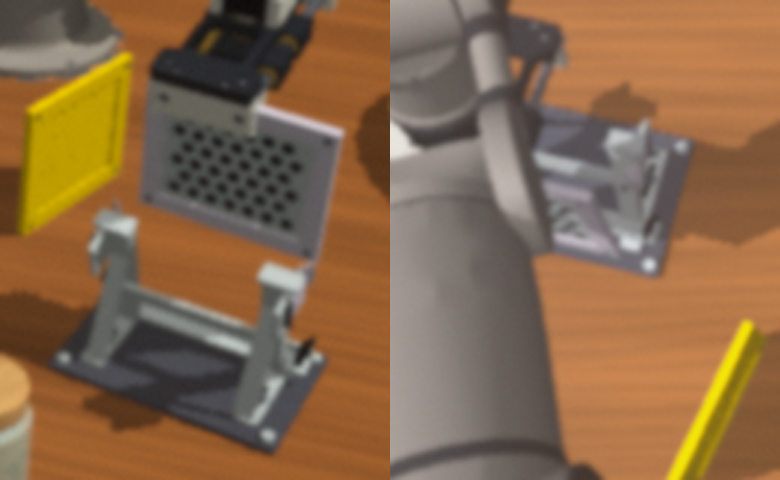

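The screen is held tilted in front of the bay: scene crop bottom corners (140,200) and (318,257), top-right (343,130). I'll fit its pose against the model.

```bash
cat >> h.py <<'E'
def screen_pts(tool,d,lean,off):  # tool reported TCP; pivot d above reported; off = pivot->centre distance
    P=np.array([(4,-75,-65),(4,75,-65),(4,75,65),(4,-75,65)],float)
    c,s=np.cos(lean),np.sin(lean); P[:,2]-=off
    Q=np.c_[c*P[:,0]+s*P[:,2],P[:,1],-s*P[:,0]+c*P[:,2]]
    cy,sy=np.cos(BY),np.sin(BY)
    return np.c_[cy*Q[:,0]-sy*Q[:,1],sy*Q[:,0]+cy*Q[:,1],Q[:,2]]+np.array(tool)+[0,0,d]
E
python3 - <<'E'
from h import *
np.set_printoptions(precision=1,suppress=True)
t=[494.1,281.4,196.2]
print("obs (416.7,206.7),(476,225.7),(484.3,183.3)")
print("A",proj("scene",screen_pts(t,0,.175,33.6)))
print("B",proj("scene",screen_pts(t,25,.175,58.6)))
E
```

```text
obs (416.7,206.7),(476,225.7),(484.3,183.3)
A [[417.  207.3]
 [476.3 226.6]
 [483.  183.4]
 [418.8 165.2]]
B [[417.8 206.4]
 [476.9 225.5]
 [483.7 182.4]
 [419.6 164.3]]
```

Pose fits within 1 px. Rather than trust millimetres, I'll feel for the front face of the lip with the screen's lower edge, then go up over it by a known amount.

```bash
python3 -m pendant '[[[0,0,-0.4],[0,0,0],-1],[[0,0,-0.4],[0,0,0],-1],[[0,0,-0.4],[0,0,0],-1],[[0,0,-0.4],[0,0,0],-1],[[0,0,-0.4],[0,0,0],-1],[[0,0,-0.2],[0,0,0],-1],[[0,0,-0.1],[0,0,0],-1],[[0,0,-0.1],[0,0,0],-1],[[0,0,0],[0,0,0],-1],[[0,0,0],[0,0,0],-1]]'; python3 -m pendant '[[[0.324,-0.078,0],[0,0,0],-1],[[0.324,-0.078,0],[0,0,0],-1],[[0,0,0],[0,0,0],-1],[[0,0,-0.1],[0,0,0],-1],[[0,0,-0.1],[0,0,0],-1],[[0,0,0],[0,0,0],-1],[[0,0,0],[0,0,0],-1],[[0,0,0],[0,0,0],-1],[[0,0,0],[0,0,0],-1],[[0,0,0],[0,0,0],-1]]'; python3 -c "
from plant import bot
o=bot.get_obs();print(o['tool_pos'],o['contact_force'],o['moment'])"
```

```text
time: 7.85
tool_pos: [494.6, 281.6, 125.1]
tcp_rot: [-2.968, -0.001, 1.334]
contact_force: [0.0, 0.2, -3.2]
grip_width: 7.9
finger_force: 30.0
time: 8.68
tool_pos: [513.5, 276.8, 118.5]
tcp_rot: [-2.966, 0.0, 1.335]
contact_force: [-1.0, -0.0, -3.2]
grip_width: 7.4
finger_force: 30.0
[513.53873726 276.77890498 118.50056309] [-1.02399857 -0.02002258 -3.17221706] [-0.08836596  0.31249531 -0.01788782]
```

```bash
python3 -m pendant '[[[0,0,0.15],[0,0,0],-1],[[0,0,0],[0,0,0],-1],[[0.0324,-0.0078,0],[0,0,0],-1],[[0,0,0],[0,0,0],-1],[[0.0324,-0.0078,0],[0,0,0],-1],[[0,0,0],[0,0,0],-1],[[0.0324,-0.0078,0],[0,0,0],-1],[[0,0,0],[0,0,0],-1],[[0,0,0],[0,0,0],-1],[[0,0,0],[0,0,0],-1]]'; python3 -c "
from plant import bot
o=bot.get_obs();print(o['tool_pos'],o['contact_force'],o['moment'])"; python3 -m pendant '[[[0.0324,-0.0078,0],[0,0,0],-1],[[0,0,0],[0,0,0],-1],[[0.0324,-0.0078,0],[0,0,0],-1],[[0,0,0],[0,0,0],-1],[[0,0,0],[0,0,0],-1],[[0,0,0],[0,0,0],-1],[[0,0,0],[0,0,0],-1],[[0,0,0],[0,0,0],-1],[[0,0,0],[0,0,0],-1],[[0,0,0],[0,0,0],-1]]'; python3 -c "
from plant import bot
o=bot.get_obs();print(o['tool_pos'],o['contact_force'],o['moment'])"
```

```text
time: 9.52
tool_pos: [516.6, 276.1, 123.1]
tcp_rot: [-2.966, -0.0, 1.334]
contact_force: [-1.5, 0.9, -0.3]
grip_width: 7.5
finger_force: 30.0
[516.58681466 276.11062354 123.0600818 ] [-1.54075815  0.89290932 -0.29774882] [0.1201302  0.68980313 0.03247037]
time: 10.35
tool_pos: [518.6, 275.5, 123.0]
tcp_rot: [-2.967, 0.0, 1.334]
contact_force: [-4.1, 0.8, -3.9]
grip_width: 7.7
finger_force: 30.0
[518.58806671 275.4877119  122.98511134] [-4.08121477  0.77606264 -3.90030047] [0.20127843 0.84413946 0.0234751 ]
```

```bash
python3 -m pendant '[[[-0.065,0.016,0],[0,0,0],-1],[[0,0,0.25],[0,0,0],-1],[[0,0,0.25],[0,0,0],-1],[[0,0,0],[0,0,0],-1],[[0.196,-0.047,0],[0,0,0],-1],[[0.196,-0.047,0],[0,0,0],-1],[[0,0,0],[0,0,0],-1],[[0,0,0],[0,0,0],-1],[[0,0,0],[0,0,0],-1],[[0,0,0],[0,0,0],-1]]'; python3 -c "
from plant import bot
o=bot.get_obs();print(o['tool_pos'],o['contact_force'],o['moment'])"; python3 -m pendant '[[[0,0,-0.1],[0,0,0],-1],[[0,0,-0.1],[0,0,0],-1],[[0,0,0],[0,0,0],-1],[[0,0,-0.1],[0,0,0],-1],[[0,0,0],[0,0,0],-1],[[0,0,0],[0,0,0],-1],[[0,0,0],[0,0,0],-1],[[0,0,0],[0,0,0],-1],[[0,0,0],[0,0,0],-1],[[0,0,0],[0,0,0],-1]]'; python3 -c "
from plant import bot
o=bot.get_obs();print(o['tool_pos'],o['contact_force'],o['moment'])"
```

```text
time: 11.18
tool_pos: [528.4, 273.1, 137.7]
tcp_rot: [-2.966, 0.0, 1.334]
contact_force: [0.4, 0.0, -2.1]
grip_width: 7.7
finger_force: 30.0
[528.40491765 273.05471935 137.74431798] [ 0.37068567  0.03279528 -2.09427896] [-0.1437786  -0.16754436  0.0350002 ]
time: 12.02
tool_pos: [528.5, 273.3, 129.1]
tcp_rot: [-2.967, -0.0, 1.334]
contact_force: [-0.9, 1.5, -2.3]
grip_width: 7.6
finger_force: 30.0
[528.46710289 273.30790442 129.12437606] [-0.87221005  1.46586142 -2.33365624] [ 0.07075323 -0.02412307 -0.01995102]
```

```bash
python3 -m pendant '[[[0,0,-0.07],[0,0,0],-1],[[0,0,0],[0,0,0],-1],[[0,0,-0.07],[0,0,0],-1],[[0,0,0],[0,0,0],-1],[[0,0,0],[0,0,0],-1],[[0,0,0],[0,0,0],-1],[[0,0,0],[0,0,0],-1],[[0,0,0],[0,0,0],-1],[[0,0,0],[0,0,0],-1],[[0,0,0],[0,0,0],-1]]'; cat > f.py <<'E'
from plant import bot
import numpy as np
o=bot.get_obs();print(o['tool_pos'].round(1),o['contact_force'].round(1),o['moment'].round(2))
E
python3 f.py
python3 -m pendant '[[[0,0,-0.07],[0,0,0],-1],[[0,0,0],[0,0,0],-1],[[0,0,0],[0,0,0],-1],[[0,0,0],[0,0,0],-1],[[0,0,0],[0,0,0],-1],[[0,0,0],[0,0,0],-1],[[0,0,0],[0,0,0],-1],[[0,0,0],[0,0,0],-1],[[0,0,0],[0,0,0],-1],[[0,0,0],[0,0,0],-1]]'; python3 f.py
```

```text
time: 12.85
tool_pos: [528.4, 273.2, 124.8]
tcp_rot: [-2.967, -0.0, 1.334]
contact_force: [-1.3, 2.6, -2.7]
grip_width: 7.4
finger_force: 30.0
[528.4 273.2 124.8] [-1.3  2.6 -2.7] [ 0.4  -0.08 -0.17]
time: 13.68
tool_pos: [528.5, 273.3, 122.8]
tcp_rot: [-2.967, -0.0, 1.334]
contact_force: [-0.2, 3.1, -2.5]
grip_width: 8.0
finger_force: 30.0
[528.5 273.3 122.8] [-0.2  3.1 -2.5] [ 0.64  0.03 -0.27]
```

Below the lip top now; growing Fy means the right guide is touching, so I'll shift 2 mm along +y and go down.

```bash
python3 -m pendant '[[[0.008,0.033,0],[0,0,0],-1],[[0.008,0.033,0],[0,0,0],-1],[[0,0,0],[0,0,0],-1],[[0,0,-0.07],[0,0,0],-1],[[0,0,0],[0,0,0],-1],[[0,0,0],[0,0,0],-1],[[0,0,0],[0,0,0],-1],[[0,0,0],[0,0,0],-1],[[0,0,0],[0,0,0],-1],[[0,0,0],[0,0,0],-1]]';python3 f.py
python3 -m pendant '[[[0,0,-0.05],[0,0,0],-1],[[0,0,0],[0,0,0],-1],[[0,0,0],[0,0,0],-1],[[0,0,0],[0,0,0],-1],[[0,0,0],[0,0,0],-1],[[0,0,0],[0,0,0],-1],[[0,0,0],[0,0,0],-1],[[0,0,0],[0,0,0],-1],[[0,0,0],[0,0,0],-1],[[0,0,0],[0,0,0],-1]]'; python3 f.py
```

```text
time: 14.52
tool_pos: [528.9, 275.0, 120.6]
tcp_rot: [-2.967, 0.0, 1.334]
contact_force: [-2.5, -1.7, -2.4]
grip_width: 7.9
finger_force: 30.0
[528.9 275.  120.6] [-2.5 -1.7 -2.4] [-0.4   0.28  0.1 ]
time: 15.35
tool_pos: [529.2, 274.8, 120.2]
tcp_rot: [-2.968, 0.0, 1.334]
contact_force: [-3.2, -4.2, 4.1]
grip_width: 7.7
finger_force: 30.0
[529.2 274.8 120.2] [-3.2 -4.2  4.1] [-0.67  0.67  0.15]
```

```bash
python3 -m pendant '[[[-0.033,-0.023,0.015],[0,0,0],-1],[[0,0,0],[0,0,0],-1],[[0,0,0],[0,0,0],-1],[[0,0,0],[0,0,0],-1],[[0,0,0],[0,0,0],-1],[[0,0,0],[0,0,0],-1],[[0,0,0],[0,0,0],-1],[[0,0,0],[0,0,0],-1],[[0,0,0],[0,0,0],-1],[[0,0,0],[0,0,0],-1]]';python3 f.py
```

```text
time: 16.18
tool_pos: [528.5, 274.5, 120.1]
tcp_rot: [-2.968, -0.001, 1.334]
contact_force: [-0.8, -2.9, 4.3]
grip_width: 7.5
finger_force: 30.0
[528.5 274.5 120.1] [-0.8 -2.9  4.3] [-0.39  0.23  0.07]
```

```bash
python3 -m pendant '[[[0,0,0],[0,0,0],-0.35],[[0,0,0],[0,0,0],-0.35],[[0,0,0],[0,0,0],-0.35],[[0,0,0],[0,0,0],-0.35],[[0,0,0],[0,0,0],-0.35],[[0,0,0],[0,0,0],-0.35],[[0,0,0],[0,0,0],-0.35],[[0,0,0],[0,0,0],-0.35],[[0,0,0],[0,0,0],-0.35],[[0,0,0],[0,0,0],-0.35]]';python3 f.py; python3 - <<'E'
from h import *
a=bot.capture("scene");b=bot.capture("top")
cv2.imwrite("pics/s4.png",np.hstack([cv2.resize(a[140:300,370:500],None,fx=3,fy=3,interpolation=cv2.INTER_CUBIC),cv2.resize(b[130:290,150:280],None,fx=3,fy=3,interpolation=cv2.INTER_CUBIC)]))
E
```

```text
time: 17.02
tool_pos: [528.0, 274.5, 119.6]
tcp_rot: [-2.967, -0.0, 1.334]
contact_force: [0.4, -0.1, 0.5]
grip_width: 29.6
finger_force: 0.0
[528.  274.5 119.6] [ 0.4 -0.1  0.5] [-0.12 -0.03  0.  ]
```

View pics/s4.png

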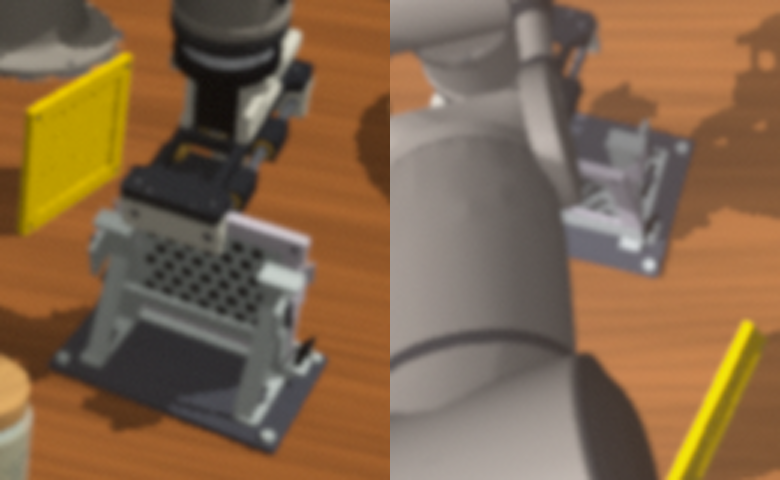

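Screen stands in the channel, released, leaning on the clips. Next I'll back out, close the fingers and come down in front of the top bar.

```bash
python3 -m pendant '[[[0.055,-0.014,0.328],[0,0,0],-0.35],[[0.111,-0.028,0.656],[0,0,0],-0.35],[[0.111,-0.028,0.656],[0,0,0],-0.35],[[0.055,-0.014,0.328],[0,0,0],-0.35],[[0,0,0],[0,0,0],-0.35],[[-0.924,0.223,0],[0,0,0],-1],[[-0.924,0.223,0],[0,0,0],-1],[[0,0,0],[0,0,0],-1],[[0,0,-0.835],[0,0,0],-1],[[0,0,-0.835],[0,0,0],-1]]';python3 f.py; python3 -m pendant '[[[0.324,-0.078,0],[0,0,0],-1],[[0.162,-0.039,0],[0,0,0],-1],[[0,0,0],[0,0,0],-1],[[0,0,0],[0,0,0],-1],[[0,0,0],[0,0,0],-1],[[0,0,0],[0,0,0],-1],[[0,0,0],[0,0,0],-1],[[0,0,0],[0,0,0],-1],[[0,0,0],[0,0,0],-1],[[0,0,0],[0,0,0],-1]]'; python3 f.py
```

```text
time: 17.95
tool_pos: [483.0, 285.8, 128.9]
tcp_rot: [-2.97, -0.002, 1.335]
contact_force: [-0.7, -0.1, -1.1]
grip_width: 2.4
finger_force: 0.0
[483.  285.8 128.9] [-0.7 -0.1 -1.1] [-0.13 -0.05 -0.  ]
time: 18.78
tool_pos: [497.0, 281.9, 128.7]
tcp_rot: [-2.967, -0.0, 1.334]
contact_force: [0.6, 0.3, 0.2]
grip_width: 0.1
finger_force: 0.0
[497.  281.9 128.7] [0.6 0.3 0.2] [-0.16 -0.07 -0.01]
```

```bash
python3 -m pendant '[[[0.065,-0.016,0],[0,0,0],-1],[[0.065,-0.016,0],[0,0,0],-1],[[0.065,-0.016,0],[0,0,0],-1],[[0.065,-0.016,0],[0,0,0],-1],[[0.065,-0.016,0],[0,0,0],-1],[[0.065,-0.016,0],[0,0,0],-1],[[0,0,0],[0,0,0],-1],[[0,0,0],[0,0,0],-1],[[0,0,0],[0,0,0],-1],[[0,0,0],[0,0,0],-1]]';python3 f.py; python3 -m pendant '[[[0.032,-0.008,0],[0,0,0],-1],[[0.032,-0.008,0],[0,0,0],-1],[[0.032,-0.008,0],[0,0,0],-1],[[0.032,-0.008,0],[0,0,0],-1],[[0,0,0],[0,0,0],-1],[[0,0,0],[0,0,0],-1],[[0,0,0],[0,0,0],-1],[[0,0,0],[0,0,0],-1],[[0,0,0],[0,0,0],-1],[[0,0,0],[0,0,0],-1]]'; python3 f.py
```

```text
time: 19.62
tool_pos: [508.7, 279.0, 128.6]
tcp_rot: [-2.967, -0.0, 1.334]
contact_force: [0.0, -0.6, -0.7]
grip_width: 0.5
finger_force: 0.0
[508.7 279.  128.6] [ 0.  -0.6 -0.7] [-0.11 -0.03  0.01]
time: 20.45
tool_pos: [511.2, 278.4, 128.3]
tcp_rot: [-2.964, 0.001, 1.335]
contact_force: [-5.3, 2.1, 0.6]
grip_width: 0.6
finger_force: 2.7
[511.2 278.4 128.3] [-5.3  2.1  0.6] [ 0.18  0.78 -0.05]
```

Contact at the predicted place, and the arm yields about 4 N/mm. Pushing on in small steps.

```bash
python3 -m pendant '[[[0.032,-0.008,0],[0,0,0],-1],[[0.032,-0.008,0],[0,0,0],-1],[[0.032,-0.008,0],[0,0,0],-1],[[0.032,-0.008,0],[0,0,0],-1],[[0,0,0],[0,0,0],-1],[[0,0,0],[0,0,0],-1],[[0,0,0],[0,0,0],-1],[[0,0,0],[0,0,0],-1],[[0,0,0],[0,0,0],-1],[[0,0,0],[0,0,0],-1]]';python3 f.py; python3 -m pendant '[[[0.032,-0.008,0],[0,0,0],-1],[[0.032,-0.008,0],[0,0,0],-1],[[0.032,-0.008,0],[0,0,0],-1],[[0,0,0],[0,0,0],-1],[[0,0,0],[0,0,0],-1],[[0,0,0],[0,0,0],-1],[[0,0,0],[0,0,0],-1],[[0,0,0],[0,0,0],-1],[[0,0,0],[0,0,0],-1],[[0,0,0],[0,0,0],-1]]'; python3 f.py
```

```text
time: 21.28
tool_pos: [513.5, 277.6, 128.0]
tcp_rot: [-2.96, 0.001, 1.335]
contact_force: [-10.3, 1.3, 1.1]
grip_width: 0.2
finger_force: 4.8
[513.5 277.6 128. ] [-10.3   1.3   1.1] [ 0.26  1.58 -0.03]
time: 22.12
tool_pos: [516.4, 276.9, 127.6]
tcp_rot: [-2.96, 0.002, 1.335]
contact_force: [-7.5, 2.1, -2.1]
grip_width: 0.4
finger_force: 4.1
[516.4 276.9 127.6] [-7.5  2.1 -2.1] [ 0.35  1.35 -0.05]
```

```bash
python3 -m pendant '[[[0.032,-0.008,0],[0,0,0],-1],[[0.032,-0.008,0],[0,0,0],-1],[[0.032,-0.008,0],[0,0,0],-1],[[0.032,-0.008,0],[0,0,0],-1],[[0,0,0],[0,0,0],-1],[[0,0,0],[0,0,0],-1],[[0,0,0],[0,0,0],-1],[[0,0,0],[0,0,0],-1],[[0,0,0],[0,0,0],-1],[[0,0,0],[0,0,0],-1]]';python3 f.py; python3 -m pendant '[[[0.032,-0.008,0],[0,0,0],-1],[[0.032,-0.008,0],[0,0,0],-1],[[0.032,-0.008,0],[0,0,0],-1],[[0,0,0],[0,0,0],-1],[[0,0,0],[0,0,0],-1],[[0,0,0],[0,0,0],-1],[[0,0,0],[0,0,0],-1],[[0,0,0],[0,0,0],-1],[[0,0,0],[0,0,0],-1],[[0,0,0],[0,0,0],-1]]'; python3 f.py
```

```text
time: 22.95
tool_pos: [523.3, 275.4, 128.7]
tcp_rot: [-2.967, -0.0, 1.334]
contact_force: [-1.5, -0.1, 0.1]
grip_width: 0.5
finger_force: 0.6
[523.3 275.4 128.7] [-1.5 -0.1  0.1] [-0.01  0.17 -0.01]
time: 23.78
tool_pos: [526.1, 274.7, 128.6]
tcp_rot: [-2.967, -0.0, 1.334]
contact_force: [0.4, 0.7, 0.2]
grip_width: 0.0
finger_force: 0.0
[526.1 274.7 128.6] [0.4 0.7 0.2] [-0.11  0.06  0.03]
```

```bash
python3 -m pendant '[[[0.032,-0.008,0],[0,0,0],-1],[[0.032,-0.008,0],[0,0,0],-1],[[0.032,-0.008,0],[0,0,0],-1],[[0,0,0],[0,0,0],-1],[[0,0,0],[0,0,0],-1],[[0,0,0],[0,0,0],-1],[[0,0,0],[0,0,0],-1],[[0,0,0],[0,0,0],-1],[[0,0,0],[0,0,0],-1],[[0,0,0],[0,0,0],-1]]';python3 f.py; python3 -m pendant '[[[0.032,-0.008,0],[0,0,0],-1],[[0.032,-0.008,0],[0,0,0],-1],[[0.032,-0.008,0],[0,0,0],-1],[[0,0,0],[0,0,0],-1],[[0,0,0],[0,0,0],-1],[[0,0,0],[0,0,0],-1],[[0,0,0],[0,0,0],-1],[[0,0,0],[0,0,0],-1],[[0,0,0],[0,0,0],-1],[[0,0,0],[0,0,0],-1]]'; python3 f.py
```

```text
time: 24.62
tool_pos: [529.0, 274.0, 128.6]
tcp_rot: [-2.967, -0.0, 1.334]
contact_force: [-0.5, 0.6, -0.0]
grip_width: 0.9
finger_force: 0.0
[529.  274.  128.6] [-0.5  0.6 -0. ] [-0.1  -0.08  0.05]
time: 25.45
tool_pos: [531.8, 273.3, 128.6]
tcp_rot: [-2.967, -0.0, 1.334]
contact_force: [-0.3, 1.0, -0.6]
grip_width: 0.3
finger_force: 0.0
[531.8 273.3 128.6] [-0.3  1.  -0.6] [-0.15 -0.08  0.03]
```

```bash
python3 -m pendant '[[[0.032,-0.008,0],[0,0,0],-1],[[0.032,-0.008,0],[0,0,0],-1],[[0.032,-0.008,0],[0,0,0],-1],[[0,0,0],[0,0,0],-1],[[0,0,0],[0,0,0],-1],[[0,0,0],[0,0,0],-1],[[0,0,0],[0,0,0],-1],[[0,0,0],[0,0,0],-1],[[0,0,0],[0,0,0],-1],[[0,0,0],[0,0,0],-1]]';python3 f.py
```

```text
time: 26.28
tool_pos: [533.7, 272.8, 128.6]
tcp_rot: [-2.965, 0.0, 1.335]
contact_force: [-5.7, 0.9, 2.6]
grip_width: 0.2
finger_force: 2.4
[533.7 272.8 128.6] [-5.7  0.9  2.6] [ 0.09  0.79 -0.09]
```

Contact again at the stop; I'll press to about 15–20 N so the screen is fully home.

```bash
python3 -m pendant '[[[0.032,-0.008,0],[0,0,0],-1],[[0.032,-0.008,0],[0,0,0],-1],[[0.032,-0.008,0],[0,0,0],-1],[[0,0,0],[0,0,0],-1],[[0,0,0],[0,0,0],-1],[[0,0,0],[0,0,0],-1],[[0,0,0],[0,0,0],-1],[[0,0,0],[0,0,0],-1],[[0,0,0],[0,0,0],-1],[[0,0,0],[0,0,0],-1]]';python3 f.py
```

```text
time: 27.12
tool_pos: [533.9, 272.7, 128.5]
tcp_rot: [-2.959, 0.001, 1.336]
contact_force: [-12.5, 3.3, 6.0]
grip_width: 0.7
finger_force: 6.0
[533.9 272.7 128.5] [-12.5   3.3   6. ] [ 0.42  2.28 -0.03]
```

```bash
python3 -m pendant '[[[0.032,-0.008,0],[0,0,0],-1],[[0.032,-0.008,0],[0,0,0],-1],[[0,0,0],[0,0,0],-1],[[0,0,0],[0,0,0],-1],[[-0.2,0.048,0],[0,0,0],-1],[[-0.3,0.072,0],[0,0,0],-1],[[-0.9,0.217,0],[0,0,0],-1],[[-0.9,0.217,0],[0,0,0],-1],[[-0.9,0.217,0.3],[0,0,0],-1],[[-0.9,0.217,0.6],[0,0,0],-1]]';python3 -m pendant '[[[-0.9,0.217,0.5],[0,0,0],-1],[[-0.9,0.217,0.5],[0,0,0],-1],[[0,0,0.8],[0,0,0],-1],[[0,0,0.8],[0,0,0],-1],[[0,0,0.5],[0,0,0],-1],[[0,0,0],[0,0,0],-1],[[0,0,0],[0,0,0],-1],[[0,0,0],[0,0,0],-1],[[0,0,0],[0,0,0],-1],[[0,0,0],[0,0,0],-1]]'; python3 - <<'E'
from h import *
np.set_printoptions(precision=1,suppress=True)
a=bot.capture("scene");b=bot.capture("top")
ims=[]
for n,im,(x0,y0),pk in(("scene",a,(370,170),0),("top",b,(150,130),0)):
    k=3; c=cv2.resize(im[y0:y0+130,x0:x0+130],None,fx=k,fy=k,interpolation=cv2.INTER_CUBIC); d=c.copy()
    for lean,xc,col in((20,2,(0,255,0)),):
        q=(proj(n,bay(chan([(6,-75,0),(6,-75,130),(6,75,130),(6,75,0)] if n=="scene" else [(-2,-75,0),(-2,-75,130),(-2,75,130),(-2,75,0)],0)))-[x0,y0]+.5)*k
        cv2.polylines(d,[np.int32(q)],True,col,1)
    ims.append(np.vstack([c,d])[:, :390])
o=np.hstack(ims); o=cv2.resize(o,None,fx=.76,fy=.76,interpolation=cv2.INTER_AREA); cv2.imwrite("pics/fin.png",o); print(o.shape,bot.get_obs()["tool_pos"])
E
```

```text
time: 27.95
tool_pos: [414.4, 300.4, 154.0]
tcp_rot: [-2.965, 0.002, 1.334]
contact_force: [0.2, 0.5, 0.5]
grip_width: 0.6
finger_force: 0.0
time: 28.78
tool_pos: [362.2, 313.7, 247.4]
tcp_rot: [-2.965, 0.001, 1.334]
contact_force: [-1.3, 0.7, 0.8]
grip_width: 0.3
finger_force: 0.0
(593, 593, 3) [362.4 313.8 247.8]
```

View pics/fin.png

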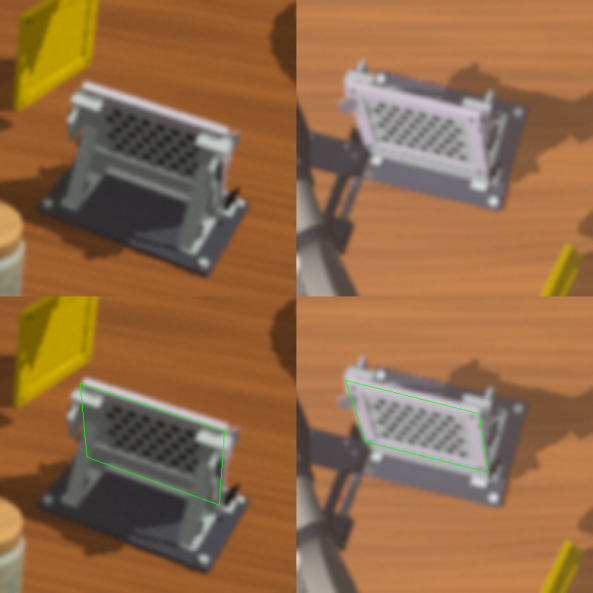

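The final view matches the model's home outline in both cameras (top view corners about (350,83) and (480,118) in the crop). The screen is flush with the uprights, the hard stop was felt, and the robot is clear.

```bash
python3 -c "
from plant import bot
print(bot.close_job())"
```

```text
the job is handed in; nothing more can be done
None
```

The sieve screen is in the empty bay, its clips snapped (felt as the force drop) and pressed gently against the uprights at no more than about 20 N; the arm is clear and the job is handed in, with no verdict returned.

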